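Confirm a pick at the pick-to-light rack

TASK

The bell-shaped steel mounts of your order are already in the red tray, so confirm the pick: with the fingertips gently press right in the green-lit button in front of the bell mounts' bin and let it spring back, then press the blue order-complete button on the control box in the same way and move clear. Press no other button (the amber one is another picker's), do not knock the other bays or the tray, and leave all the mounts and the other things on the bench where they are: nothing is picked up.

Things in the scene. Friction and masses are not known exactly. Their poses are not given: they have to be found in the camera images.
- bay_bell: Fixed bay of the rack: yellow bin of bell-shaped steel mounts and, in front of it, a black light module with a round cap, lit bright green. Origin: centre of the bin's underside, 30 mm above the bench; x points away from the operator, z up. The bin reaches 80 mm each way in x, 50 mm in y; front wall 35 mm high, sides and back 85 mm (115 mm above the bench). More under the other bays.
- pick_bell_top (a point): Centre of the cap's face (the green-lit cap in front of the bell mounts). z points out of the cap along its axis, which leans 25 degrees from vertical towards the operator (-x of the bay); press along -z. Its y is the bay's y, along the row. About 66 mm above the bench. The point moves in with the cap.
- pick_bell (a joint): The green-lit cap in front of the bell mounts. Round, 30 mm across, 9 mm proud of its module's sloping face. Sprung: gives from 1.2 N, right in at 6 mm and 5 N (then a hard stop), comes back by itself; counts as pressed from 4.5 mm. Joint value 0 out, grows to 0.006 m pressed right in, along the cap's own axis. 
- bay_bobbin: Fixed bay of the rack: yellow bin of bobbin mounts and, in front of it, a black light module with a round cap, unlit, milky white. Same build and origin as bay_bell. Each module is 100 mm long in y, 42 wide and 26 thick, centred 112 mm in front of the bay's origin (-x), leaning 25 degrees from flat towards the operator; the cap is 26 mm to -y of its middle, a dark window to +y.
- pick_bobbin (a joint): That bay's cap: same build and values as pick_bell. Not to be pressed.
- bay_cone: Fixed bay of the rack: yellow bin of conical buffers and, in front of it, a black light module with a round cap, lit amber (another picker's order). Same build as bay_bell. The four bays stand side by side, 105 mm from one to the next, in an order that varies, on one rack of varying place and yaw.
- pick_cone (a joint): That bay's cap: same build and values as pick_bell. Not to be pressed.
- bay_bush: Fixed bay of the rack: yellow bin of sleeve bushes and, in front of it, a black light module with a round cap, unlit, milky white. Same build as bay_bell. The fixed rack under the bays (blue, yellow front beam) reaches 155 mm in front of the bays' origins and 105 mm behind, 16 mm past the end bays; end frames 50 mm high.
- pick_bush (a joint): That bay's cap: same build and values as pick_bell. Not to be pressed.
- control_box: Fixed grey push-button box, 85 by 140 mm and 54 mm high, with two caps on its flat top: blue (order complete) and milky white (shortage), 66 mm apart along the box's y. Stands on the bench at the left or the right, in front of the rack. Origin: centre of its underside.
- complete_top (a point): Centre of the face of the blue order-complete cap, 33 mm to +y of the box's middle, 63 mm above the bench. z points up out of the cap, y is the box's y; press along -z. The point moves in with the cap.
- complete (a joint): The blue order-complete cap. Round, 30 mm across, 9 mm proud of the box's top. Sprung: gives from 1.2 N, right in at 6 mm and 5 N (then a hard stop), comes back by itself; counts as pressed from 4.5 mm. Joint value 0 out, grows to 0.006 m pressed right in, along the cap's own axis. 
- shortage (a joint): The white shortage cap on the same box, 33 mm to -y of its middle, same build as the blue one. Not to be pressed.
- order_tray: Fixed open red plastic tray, 120 by 170 mm and 40 mm high, holding the two picked bell mounts; stands on the other side from the control box. Origin: centre of its underside.
- stock_bell: Loose bell mount: a galvanised steel dome on a round flange 64 mm across, a nut and stud on top, 38 mm high in all, at the front of its bin. Origin: centre of its underside.
- stock_bobbin: Loose bobbin mount: a black rubber cylinder 41 mm across and 38 mm high between steel plates, upright, with a brass-coloured stud 10 mm thick on top (60 mm high in all), at the front of its bin. Origin: centre of its underside.
- stock_cone: Loose conical buffer: a black rubber cone 42 mm high in all, on a steel disc 50 mm across, point up, at the front of its bin. Origin: centre of its underside.
- stock_bush: Loose sleeve bush: an upright black rubber ring 44 mm across and 44 mm high with a steel tube in the middle, at the front of its bin. Origin: centre of its underside.
- picked1: One of the two picked bell mounts in the red tray, same kind as stock_bell. Origin: centre of its underside.
- picked2: The other picked bell mount in the red tray. Origin: centre of its underside.
- spare_bobbin: Loose bobbin mount: a black rubber cylinder 41 mm across and 38 mm high between steel plates, upright, with a brass-coloured stud 10 mm thick on top (60 mm high in all), standing on the bench in front of the rack. Origin: centre of its underside.
- spare_cone: Loose conical buffer: a black rubber cone 42 mm high in all, on a steel disc 50 mm across, point up, standing on the bench in front of the rack. Origin: centre of its underside.
- tape_roll: Loose roll of brown packing tape lying flat on the bench in front of the rack, 88 mm across, 48 mm high. Origin: centre of its underside.
- scanner: Loose hand-held code scanner lying on its side, about 160 mm long, 95 mm wide and 30 mm high, black head and orange handle. Origin on the bench under its middle.

How it is judged (in metres and radians):
On the way, in this order (a step that is already met when the one before it is completed fails the run):
1. the green-lit button in front of the bell mounts is pressed in by the fingers (value of joint pick_bell above 0.0045 m and contact force between the fingers and bay_bell above 0.5 N), for 0.05 s.
2. the green-lit button has sprung back, the fingers off it (value of joint pick_bell below 0.001 m and contact force between the fingers and bay_bell below 0.2 N), for 0.1 s.
3. the blue order-complete button is pressed in by the fingers (value of joint complete above 0.0045 m and contact force between the fingers and control_box above 0.5 N), for 0.05 s.
At the end, for the whole second after the job is handed in: The green-lit and then the blue button have been pressed at least 4.5 mm in by the fingers, all buttons are out again (within 1 mm), and every loose thing is at rest within 10 mm of where it began (value of joint each of pick_bell, complete, shortage, pick_bobbin, pick_cone, pick_bush below 0.001 m and distance of each of stock_bell, stock_bobbin, stock_cone, stock_bush, picked1, picked2, spare_bobbin, spare_cone, tape_roll, scanner from where it was at the start of the episode below 0.01 m and linear speed of each of stock_bell, stock_bobbin, stock_cone, stock_bush, picked1, picked2, spare_bobbin, spare_cone, tape_roll, scanner below 0.02 m/s); the robot touches nothing.
It fails at once if another button is pressed (more than 2 mm): amber, unlit or the white one on the box (value of joint any of pick_bobbin, pick_cone, pick_bush, shortage above 0.002 m).
It fails at once if a button, its bay or the control box is pressed roughly (over 35 N) (contact force between any of the fingers, the arm and bay_bell above 35 N or contact force between any of the fingers, the arm and control_box above 35 N).
It fails at once if another bay or the tray is knocked (over 8 N) (contact force between any of the fingers, the arm and bay_bobbin above 8 N or contact force between any of the fingers, the arm and bay_cone above 8 N or contact force between any of the fingers, the arm and bay_bush above 8 N or contact force between any of the fingers, the arm and order_tray above 8 N).
It fails at once if a mount or another loose thing is moved or lifted by more than 10 mm (distance of any of stock_bell, stock_bobbin, stock_cone, stock_bush, picked1, picked2, spare_bobbin, spare_cone, tape_roll, scanner from where it was at the start of the episode above 0.01 m).
It also fails if it takes over 38 s, if anything falls off the work surface, if the arm or the gripper's body presses on something with over 40 N, if the wrist force passes 120 N, or if a joint passes its speed limit or range.

ROBOT

A 7-joint arm with a two-finger parallel gripper is mounted at the origin on the work surface. World frame = base frame: x ahead of the robot, y to its left, z up, the work surface at z = 0. Lengths are in mm, angles in rad, forces in N, time in s.
With the tool pointing down it reaches from about 400 to 850 mm from the base axis. Payload 10.4 kg.
Tool frame: the origin (TCP) lies between the finger pads; the fingertips stand 17 mm ahead of it and the grasp point (between the pads) lies 2 mm behind it; z points along the fingers, y is the line along which they close (so a half turn about z gives the same grasp; the last joint's range is limited). The gripper opens to 85 mm and grips with 20 to 120 N. Pads are 22 mm wide; open, the fingers measure 114 mm over their backs; the gripper's body (76 mm by 85 mm) begins 54 mm behind the grasp point. The pads swing forward as they close: fully open they stand 13 mm farther back than shut.
Start: joints at [-1.172, 0.332, -0.065, 1.46, 0.022, 1.35, -0.088], TCP at [255.867, 570.247, 248.338] pointing down, gripper open.
Joint ranges: [-2.6, 2.6], [-0.5, 2.12], [-1.47, 1.34], [0.16, 2.42], [-1.27, 4.41], [0.06, 2.06], [-2.6, 2.6]. Speed limits (rad/s): [2.22, 2.22, 2.79, 2.79, 3.14, 3.14, 3.14].

INTERFACE

Orientations are given as a 3x3 rotation matrix whose columns are the frame's x, y, z axes.
In Python, from bench import ctrl, snapshot, camera_params, finder gives the robot as it stands.
- The arm moves only by the tool jog_arm, never from a script. Its argument "rows" is one flat list of numbers, 7 for each row, row after row: the opening, from -1 (shut) to 1 (fully open), then the shift along the tool's x, y, z in mm, then the turn, a rotation vector about the tool's x, y, z in rad. A call has 1 to 20 rows; each row shifts and turns the commanded pose from where the row before left it, along the tool's axes as they then stand; what a row does not reach is not made up. A row lasts 1/10 s, in which the tool goes at most 50 mm and 8.59 degrees, less where a joint would pass 70% of its speed; a pose out of reach is approached as far as the arm can. A call is refused whole if a number of a shift passes 50 or a number of a turn 0.15, either way. A call with a gripper value outside its range is refused whole. The fingers move at their own pace and stop on an object; the grip force is fixed at half the most. Time passes only in rows, so rows that do not move let the fingers close. It gives the time, the measured TCP pose, the force, the opening and the grip force at its end, in the units of the state.
- ctrl.sense(): the state, without advancing time (a new reading comes with each control period).
- snapshot(name): name is "scene" or "top" or "wrist"; returns the picture (420x560x3 uint8, blue, green, red); there is no depth.
- camera_params(name): a dict with "camera_matrix" (3x3 intrinsics, pixels), "world_to_cam" (4x4, takes a point from world to camera coordinates); the wrist camera has in their place "mount" (4x4, takes a point from camera to tool coordinates, whose origin is the TCP and whose axes are the flange's). Camera axes: x right, y up, looking along -z (the intrinsics and any distortion apply to the point x, -y, -z); pixel columns grow to the right and rows downward; lengths in mm; the calibration is good to about 2 mm. A picture is of the moment at which its call begins: read the wrist's pose just before it. camera_params takes no time and is no camera call.
- ctrl.close_job(): hands the job in; it is judged then, once.
Trained networks look in the newest picture that a camera, given by its name, has taken for a name from the list of things; names that differ only in an ending like _2 or _b are one class to them, and where a whole thing is asked for, a point or a joint stands for the part that bears it (a point fixed in the world has none). Each returns a list of dicts, best first, with "p" (0 to 1); they miss things now and then, are a little off and sometimes report something else, mostly with a low value. They report only what shows in the picture. A call takes as long as a camera call.
- finder.look_for(camera, name): "bbox" ([left, top, width, height] in pixels, round what is visible of it).
- finder.regions_of(camera, name): "mask" (420x560 bool, what is visible of it) and "bbox" ([left, top, width, height] in pixels, round what is visible of it).
The state is a dict: "time_s": time; "q": joint angles; "joint_vel": joint speeds; "effort": joint torques, N m; "ee_pos": TCP position; "tcp_rot": TCP orientation; "contact_force": force on the tool from outside, world axes, zero at the start; "torque": the same for the moment, N m; "opening": finger opening in mm; "gripper_force": force on a finger pad.
Only numpy, scipy, OpenCV 4.12 (cv2) and the standard library are available. Lean on these libraries where they do the work, as an engineer would, in place of code of your own. Each camera call takes 0.05 s, during which the arm holds its last target. There are 200 camera calls.

## Working session

There is one attempt and no reset: what is moved stays moved. The work goes in short steps, Python scripts to look and compute and a tool call to move; the robot and the scene stay as the last step left them, time stands still between calls to the robot, and variables do not carry over. Pictures are saved under pics/ and viewed, at most 10 in all, crops included, and the job is handed in when it is done.

Besides the shell and the picture viewer there is one more tool, called after "Emit:" by a JSON object that holds its "name" and its "arguments". jog_arm: Moves the arm, as the interface text tells. Its arguments: {"type":"object","properties":{"rows":{"type":"array","items":{"type":"number"}}},"required":["rows"]}

```bash
mkdir -p pics; python3 - <<'E'
from bench import ctrl, snapshot, camera_params, finder
import cv2, numpy as np
s=ctrl.sense(); print(s['time_s'],s['ee_pos'],np.round(s['tcp_rot'],3).tolist(),s['opening'])
a=snapshot('scene'); b=snapshot('top')
cv2.imwrite('pics/scene.png',a); cv2.imwrite('pics/top.png',b)
for c in ('scene','top'):
  p=camera_params(c); print(c,np.round(p['camera_matrix'],1).tolist(),np.round(p['world_to_cam'],3).tolist(),[k for k in p])
  for n in ('pick_bell','bay_bell','complete','control_box','shortage','pick_cone'):
    print(n,[(np.round(d['bbox'],1).tolist(),round(d['p'],2)) for d in finder.look_for(c,n)[:4]])
E
```

```text
0.0 [255.72962031 569.89852567 247.50439253] [[-0.912, 0.409, -0.001], [0.409, 0.912, -0.001], [-0.0, -0.001, -1.0]] 85.35770431568979
scene [[519.5, 0.0, 281.1], [0.0, 519.5, 208.4], [0.0, 0.0, 1.0]] [[0.291, 0.956, 0.023, -202.632], [-0.571, 0.154, 0.807, 233.521], [0.768, -0.248, 0.591, -1711.255], [0.0, 0.0, 0.0, 1.0]] ['camera_matrix', 'world_to_cam']
pick_bell [([320.4, 164.4, 69.6, 37.6], 0.35)]
bay_bell [([264.9, 220.2, 65.6, 73.3], 0.77), ([172.5, 231.2, 61.0, 77.5], 0.3)]
complete [([142.8, 190.7, 9.0, 7.4], 0.45)]
control_box [([104.0, 188.7, 61.9, 48.3], 0.74), ([265.2, 219.7, 65.1, 77.7], 0.26)]
shortage [([314.3, 215.4, 8.8, 6.4], 0.48), ([114.2, 198.4, 13.3, 8.1], 0.38)]
pick_cone [([197.4, 245.0, 19.3, 21.5], 0.55), ([311.2, 214.0, 10.7, 7.8], 0.43), ([417.1, 195.4, 25.2, 44.0], 0.34)]
top [[529.6, 0.0, 268.9], [0.0, 529.6, 206.3], [0.0, 0.0, 1.0]] [[-0.008, -1.0, 0.021, 39.274], [0.994, -0.005, 0.11, -551.206], [-0.11, 0.021, 0.994, -1491.899], [0.0, 0.0, 0.0, 1.0]] ['camera_matrix', 'world_to_cam']
pick_bell [([268.8, 195.1, 12.5, 8.3], 0.39)]
bay_bell [([247.5, 129.1, 37.9, 79.2], 0.85), ([301.1, 170.5, 14.3, 14.4], 0.22)]
complete [([374.5, 263.9, 10.4, 13.5], 0.46)]
control_box [([364.5, 244.9, 51.7, 46.1], 0.92), ([376.8, 266.6, 7.7, 12.1], 0.53)]
shortage [([361.3, 242.2, 53.9, 48.2], 0.73)]
pick_cone [([303.7, 196.8, 14.1, 12.9], 0.38)]
```

```bash
python3 - <<'E'
import cv2
b=cv2.imread('pics/top.png')
cv2.imwrite('pics/topc.png',cv2.resize(b[100:310,160:440],None,fx=2.8,fy=2.8,interpolation=cv2.INTER_CUBIC))
E
```

```text
(no output)
```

View pics/scene.png

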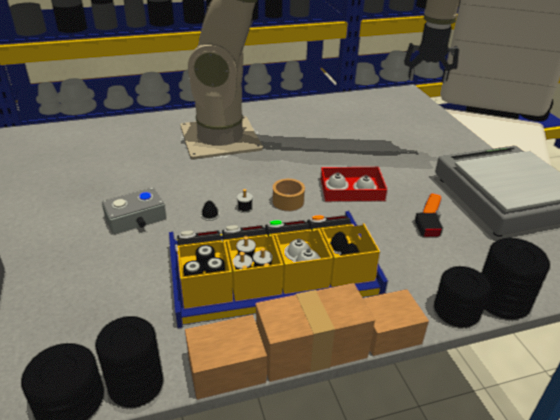

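View pics/topc.png

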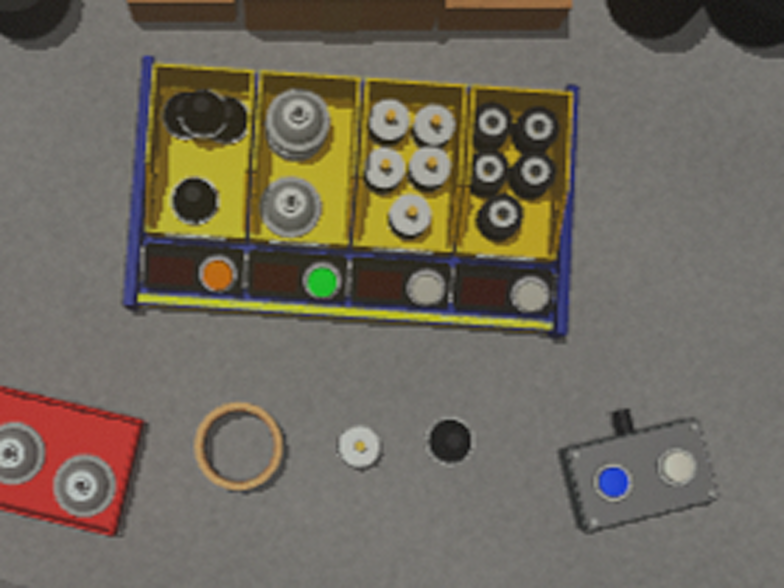

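The top crop shows, from left to right, amber (218,274), green (322,282) in front of the bell mounts, then two white caps. The blue cap is at (612,482) on the box, with the white one to its right. The tape roll and two spares stand between the tray and the box. Next I'll compute positions from the colour centroids in both views.

```bash
cat > h.py <<'E'
import cv2, numpy as np
from bench import camera_params
def cent(im,lo,hi,roi):
    x0,y0,x1,y1=roi; h=cv2.cvtColor(im,cv2.COLOR_BGR2HSV)[y0:y1,x0:x1]
    m=cv2.inRange(h,np.array(lo),np.array(hi)); n,_,st,c=cv2.connectedComponentsWithStats(m)
    i=1+np.argmax(st[1:,4]); return c[i]+[x0,y0],st[i]
def ray(cam,uv):
    p=camera_params(cam);K=p['camera_matrix'];T=np.array(p['world_to_cam'])
    d=np.linalg.inv(K)@[uv[0],uv[1],1]; d=np.array([d[0],-d[1],-d[2]])
    R=T[:3,:3]; return -R.T@T[:3,3],R.T@d
def plane(cam,uv,z):
    o,d=ray(cam,uv); return o+d*(z-o[2])/d[2]
def tri(a,b):
    (o1,d1),(o2,d2)=a,b; d1=d1/np.linalg.norm(d1);d2=d2/np.linalg.norm(d2)
    t=np.linalg.lstsq(np.stack([d1,-d2],1),o2-o1,rcond=None)[0]
    p,q=o1+t[0]*d1,o2+t[1]*d2; return (p+q)/2,np.linalg.norm(p-q)
E
python3 - <<'E'
from h import *
t=cv2.imread('pics/top.png'); s=cv2.imread('pics/scene.png')
G=((45,120,80),(75,255,255));B=((110,150,80),(125,255,255));O=((5,150,120),(16,255,255))
for n,c,z,rt,rs in (('green',G,66,(255,190,295,212),(260,210,295,235)),('blue',B,63,(365,255,395,290),(130,185,160,205)),('amber',O,66,(225,185,250,210),(305,210,330,225))):
    a,sa=cent(t,*c,rt); b,sb=cent(s,*c,rs)
    print(n,a.round(1),sa,b.round(1),sb,plane('top',a,z).round(1),plane('scene',b,z).round(1),*tri(ray('top',a),ray('scene',b)))
f=lambda x,y:(160+x/2.8-.3,100+y/2.8-.3)
for n,x,y,z in (('w1',427,288,66),('w2',530,295,66),('short',678,467,63),('cyl',360,446,60),('cone',450,440,42),('tape',240,447,48),('trayNE',145,422,40)): print(n,plane('top',f(x,y),z).round(1))
E
```

```text
green [274.7 200.4] [15  6 10 10 84] [275.3 222. ] [10 10 12  5 50] [564.   20.1  66. ] [566.1  23.3  66. ] [564.63830089  21.86445139  65.26008414] 3.6645521479339593
blue [378.6 271.6] [ 9 12 10 10 82] [144.8 195.2] [10  7 11  7 63] [ 363.2 -267.6   63. ] [ 367.9 -265.4   63. ] [ 363.39370835 -266.77997128   60.45876066] 2.848907571737167
amber [237.5 197.9] [ 8  8 10 11 81] [317.6 217.2] [ 7  5 12  5 38] [571.6 124.5  66. ] [574.5 127.9  66. ] [572.47952832 126.53108598  64.75222964] 4.194059709662063
w1 [557.4 -85.4  66. ]
w2 [ 549.7 -189.    66. ]
short [ 376.8 -333.3   63. ]
cyl [400.  -16.5  60. ]
cone [ 405.6 -108.5   42. ]
tape [400.1 103.2  48. ]
trayNE [425.9 199.   40. ]
```

```bash
cat >> h.py <<'E'
from bench import ctrl
from scipy.spatial.transform import Rotation as Ro
def pose(yaw,tilt):
    xb=np.array([np.cos(yaw),np.sin(yaw),0]); z=np.sin(tilt)*xb-np.cos(tilt)*np.array([0,0,1.]); y=np.array([-xb[1],xb[0],0])
    return np.stack([np.cross(y,z),y,z],1)
def go(p,R):
    s=ctrl.sense(); R0=np.array(s['tcp_rot']); rv=Ro.from_matrix(R0.T@R).as_rotvec()
    print('q',np.round(s['q'],2),'pos',np.round(s['ee_pos'],1),'F',np.round(s['contact_force'],1),'open',round(s['opening'],1),'t',s['time_s'])
    print('turn',rv.round(4),np.linalg.norm(rv).round(3),'shift after turn',(R.T@(np.array(p)-s['ee_pos'])).round(1))
E
python3 - <<'E'
from h import *
yaw=np.arctan2(572.5-549.7,0) if 0 else -np.arctan2(571.6-549.7,124.5+189)
R=pose(yaw,np.radians(25)); print(yaw,R.round(3).tolist())
go(np.array([564.5,21.5,66])-R[:,2]*120,R)
E
```

```text
-0.06974315945717549 [[-0.904, 0.07, 0.422], [0.063, 0.998, -0.029], [-0.423, 0.0, -0.906]]
q [-1.17  0.33 -0.06  1.46  0.02  1.35 -0.09] pos [255.9 570.2 248.3] F [0.3 0.2 0.3] open 85.2 t 0.7
turn [-0.0767 -0.4318 -0.3465] 0.559 shift after turn [-236.6 -525.9  191.5]
```

Emit:
{"name": "jog_arm", "arguments": {"rows": [-1, 0, 0, 0, -0.0153, -0.0864, -0.0693, -1, 0, 0, 0, -0.0153, -0.0864, -0.0693, -1, 0, 0, 0, -0.0153, -0.0864, -0.0693, -1, 0, 0, 0, -0.0153, -0.0864, -0.0693, -1, 0, 0, 0, -0.0154, -0.0862, -0.0693, -1, -18, -40, 14, 0, 0, 0, -1, -18, -40, 14, 0, 0, 0, -1, -18, -40, 14, 0, 0, 0, -1, -18, -40, 14, 0, 0, 0, -1, -18, -40, 14, 0, 0, 0, -1, -18, -40, 14, 0, 0, 0, -1, -18, -40, 14, 0, 0, 0, -1, -18, -40, 14, 0, 0, 0, -1, -18, -40, 14, 0, 0, 0, -1, -18, -40, 14, 0, 0, 0, -1, -18, -40, 14, 0, 0, 0, -1, -18, -40, 14, 0, 0, 0, -1, 0, 0, 0, 0, 0, 0, -1, 0, 0, 0, 0, 0, 0]}}

```text
time_s: 2.6
ee_pos: [488.6, 72.1, 187.5]
tcp_rot: [[-0.904, 0.072, 0.421], [0.065, 0.997, -0.03], [-0.423, 0.001, -0.906]]
contact_force: [-0.1, 1.1, 0.3]
opening: 0.0
gripper_force: 0.0
```

```bash
cat > w.py <<'E'
from h import *
from bench import snapshot
def wray(uv,s):
    p=camera_params('wrist');K=np.array(p['camera_matrix']);M=np.array(p['mount'])
    d=np.linalg.inv(K)@[uv[0],uv[1],1]; d=M[:3,:3]@np.array([d[0],-d[1],-d[2]])
    R=np.array(s['tcp_rot']); return s['ee_pos']+R@M[:3,3],R@d
def look(name,c,z):
    s=ctrl.sense(); im=snapshot('wrist'); cv2.imwrite('pics/%s.png'%name,im)
    a,st=cent(im,*c,(0,0,560,420)); o,d=wray(a,s); print(name,a,st,(o+d*(z-o[2])/d[2]).round(1))
    return s,a
G=((45,120,80),(75,255,255));B=((110,150,80),(125,255,255));O=((5,150,120),(16,255,255))
E
python3 - <<'E'
from w import *
s,a=look('w1',G,66)
look('w1b',O,66)
print(camera_params('wrist'))
R=pose(-0.07,np.radians(25)); go(np.array([564.5,21.5,66])-R[:,2]*120,R)
E
```

```text
w1 [226.81777278 221.71991001] [210 206  34  33 889] [565.3  22.7  66. ]
w1b [340.04347826 212.14782609] [329 206  32  25 115] [560.8 120.8  66. ]
{'camera_matrix': array([[329.57136991,   0.        , 277.40785127],
       [  0.        , 329.57136991, 205.96819687],
       [  0.        ,   0.        ,   1.        ]]), 'mount': array([[-3.52619822e-04,  9.58091489e-01,  2.86462169e-01,
         7.32761350e+01],
       [ 9.99999775e-01,  1.74205399e-04,  6.48305614e-04,
         3.48961146e-03],
       [ 5.71232835e-04,  2.86462333e-01, -9.58091335e-01,
        -1.24497057e+02],
       [ 0.00000000e+00,  0.00000000e+00,  0.00000000e+00,
         1.00000000e+00]])}
q [-0.91 -0.25  0.49  2.23  0.45  0.78  0.83] pos [488.4  73.9 187.6] F [-0.4  0.3  0.4] open -0.1 t 2.7
turn [0.0007 0.0002 0.0015] 0.002 shift after turn [-20.8 -46.9  23.9]
```

View pics/w1.png

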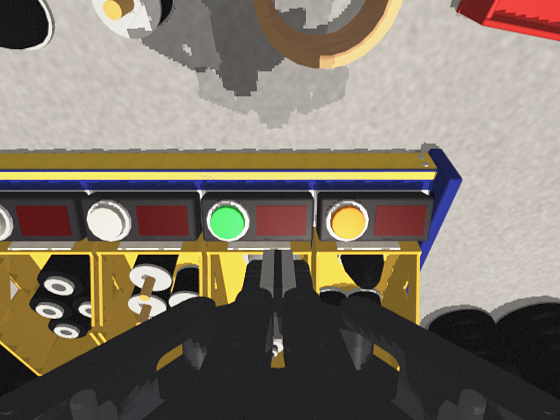

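The wrist view shows the green cap at (227,222). Its row is level, so the yaw is right, and its position agrees with the other views to about 2 mm. I'll move onto the cap's axis.

Emit:
{"name": "jog_arm", "arguments": {"rows": [-1, -7, -15.6, 8, 0, 0, 0, -1, -7, -15.6, 8, 0, 0, 0, -1, -7, -15.6, 8, 0, 0, 0, -1, 0, 0, 15, 0, 0, 0, -1, 0, 0, 15, 0, 0, 0, -1, 0, 0, 15, 0, 0, 0, -1, 0, 0, 0, 0, 0, 0, -1, 0, 0, 0, 0, 0, 0, -1, 0, 0, 0, 0, 0, 0]}}

```text
time_s: 3.6
ee_pos: [533.4, 23.5, 134.5]
tcp_rot: [[-0.904, 0.069, 0.422], [0.062, 0.998, -0.029], [-0.423, 0.0, -0.906]]
contact_force: [-0.2, 0.0, -0.8]
opening: -0.0
gripper_force: 0.0
```

```bash
python3 - <<'E'
from w import *
s,a=look('w2',G,66)
R=pose(-0.07,np.radians(25)); go(np.array([564.8,22.,66])-R[:,2]*17,R)
im=cv2.imread('pics/w2.png'); cv2.imwrite('pics/w2c.png',im[100:420])
E
```

```text
w2 [278.84279476 225.71927636] [ 257  204   45   46 1603] [565.1  22.1  66. ]
q [-0.91 -0.08  0.71  2.22  0.3   0.57  1.09] pos [533.5  23.4 134.5] F [-0.  -0.6  0.4] open -0.1 t 3.65
turn [0.0011 0.0008 0.0008] 0.002 shift after turn [ 0.6  0.8 58.3]
```

View pics/w2c.png

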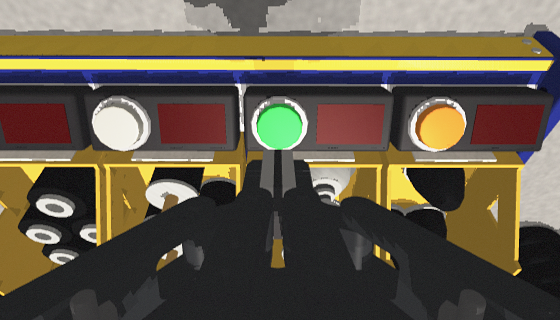

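Fingers are centred on the green cap. I'll approach to about 4 mm short, then press in small steps.

Emit:
{"name": "jog_arm", "arguments": {"rows": [-1, 0.5, 0.8, 15, 0, 0, 0, -1, 0, 0, 15, 0, 0, 0, -1, 0, 0, 14, 0, 0, 0, -1, 0, 0, 8, 0, 0, 0, -1, 0, 0, 2, 0, 0, 0, -1, 0, 0, 0, 0, 0, 0, -1, 0, 0, 0, 0, 0, 0]}}

```text
time_s: 4.35
ee_pos: [555.9, 22.2, 85.2]
tcp_rot: [[-0.904, 0.07, 0.422], [0.063, 0.998, -0.029], [-0.423, 0.001, -0.906]]
contact_force: [-0.7, -0.0, -0.3]
opening: 0.2
gripper_force: 0.0
```

Emit:
{"name": "jog_arm", "arguments": {"rows": [-1, 0, 0, 1, 0, 0, 0, -1, 0, 0, 1, 0, 0, 0, -1, 0, 0, 1, 0, 0, 0, -1, 0, 0, 1, 0, 0, 0, -1, 0, 0, 0, 0, 0, 0, -1, 0, 0, 0, 0, 0, 0]}}

```text
time_s: 4.95
ee_pos: [557.7, 22.1, 81.2]
tcp_rot: [[-0.904, 0.069, 0.422], [0.063, 0.998, -0.029], [-0.423, 0.0, -0.906]]
contact_force: [-0.0, 1.9, 3.1]
opening: 0.2
gripper_force: 1.3
```

Emit:
{"name": "jog_arm", "arguments": {"rows": [-1, 0, 0, 1, 0, 0, 0, -1, 0, 0, 1, 0, 0, 0, -1, 0, 0, 0, 0, 0, 0]}}

```text
time_s: 5.25
ee_pos: [558.6, 22.0, 79.3]
tcp_rot: [[-0.904, 0.069, 0.422], [0.063, 0.998, -0.029], [-0.423, 0.0, -0.906]]
contact_force: [0.4, 1.4, 4.7]
opening: -0.2
gripper_force: 2.0
```

Emit:
{"name": "jog_arm", "arguments": {"rows": [-1, 0, 0, 1, 0, 0, 0, -1, 0, 0, 0, 0, 0, 0]}}

```text
time_s: 5.45
ee_pos: [559.0, 22.0, 78.4]
tcp_rot: [[-0.904, 0.069, 0.422], [0.063, 0.998, -0.029], [-0.423, 0.0, -0.906]]
contact_force: [0.2, 2.9, 4.5]
opening: -0.2
gripper_force: 2.3
```

Emit:
{"name": "jog_arm", "arguments": {"rows": [-1, 0, 0, 0.7, 0, 0, 0, -1, 0, 0, 0, 0, 0, 0]}}

```text
time_s: 5.65
ee_pos: [559.2, 22.0, 78.0]
tcp_rot: [[-0.904, 0.07, 0.422], [0.063, 0.998, -0.029], [-0.423, 0.0, -0.906]]
contact_force: [-5.4, 3.3, 12.3]
opening: 0.3
gripper_force: 6.6
```

The force jumped along the cap's axis, so it has reached its hard stop. I'll retreat along the axis.

Emit:
{"name": "jog_arm", "arguments": {"rows": [-1, 0, 0, -2, 0, 0, 0, -1, 0, 0, -4, 0, 0, 0, -1, 0, 0, -10, 0, 0, 0, -1, 0, 0, -20, 0, 0, 0, -1, 0, 0, -30, 0, 0, 0, -1, 0, 0, -30, 0, 0, 0, -1, 0, 0, -20, 0, 0, 0, -1, 0, 0, 0, 0, 0, 0, -1, 0, 0, 0, 0, 0, 0]}}

```text
time_s: 6.55
ee_pos: [509.7, 25.0, 182.2]
tcp_rot: [[-0.904, 0.07, 0.421], [0.063, 0.998, -0.029], [-0.422, 0.0, -0.907]]
contact_force: [-0.2, 0.4, -0.3]
opening: 0.1
gripper_force: 0.0
```

```bash
python3 - <<'E'
from w import *
# box y axis from white to blue cap
d=np.array([363.5+2-376.8,-267+333.3]); yaw=np.arctan2(-d[0],d[1]); print(np.degrees(yaw),np.linalg.norm(d))
s,a=look('w3',G,66)
for y in (yaw,yaw-np.pi/2,0,-.6):
  R=pose(y,0); print(y);go([365,-266.7,63+110],R)
E
```

```text
9.672401123046123 67.25607779227096
w3 [278.84824903 204.49513619] [ 261  187   37   36 1028] [565.1  22.1  66. ]
0.16881524617075203
q [-0.95 -0.25  0.67  2.22  0.44  0.74  0.97] pos [509.6  24.8 181.7] F [ 0.7 -0.6 -0.3] open -0.1 t 6.6
turn [-0.0527  0.4327 -0.235 ] 0.495 shift after turn [ 191.5 -263.1    8.7]
-1.4019810806241446
q [-0.95 -0.25  0.67  2.22  0.44  0.74  0.97] pos [509.6  24.8 181.7] F [ 0.7 -0.6 -0.3] open -0.1 t 6.6
turn [0.2887 0.3687 1.3097] 1.391 shift after turn [-263.1 -191.5    8.7]
0
q [-0.95 -0.25  0.67  2.22  0.44  0.74  0.97] pos [509.6  24.8 181.7] F [ 0.7 -0.6 -0.3] open -0.1 t 6.6
turn [-0.016   0.4347 -0.0689] 0.44 shift after turn [ 144.6 -291.5    8.7]
-0.6
q [-0.95 -0.25  0.67  2.22  0.44  0.74  0.97] pos [509.6  24.8 181.7] F [ 0.7 -0.6 -0.3] open -0.1 t 6.6
turn [0.1145 0.4248 0.5216] 0.682 shift after turn [ -45.3 -322.2    8.7]
```

Emit:
{"name": "jog_arm", "arguments": {"rows": [-1, 0, 0, 0, -0.004, 0.1087, -0.0172, -1, 0, 0, 0, -0.004, 0.1087, -0.0172, -1, 0, 0, 0, -0.004, 0.1087, -0.0172, -1, 0, 0, 0, -0.004, 0.1087, -0.0172, -1, 14.5, -29, 0, 0, 0, 0, -1, 14.5, -29, 0, 0, 0, 0, -1, 14.5, -29, 0, 0, 0, 0, -1, 14.5, -29, 0, 0, 0, 0, -1, 14.5, -29, 0, 0, 0, 0, -1, 14.5, -29, 0, 0, 0, 0, -1, 14.5, -29, 0, 0, 0, 0, -1, 14.5, -29, 0, 0, 0, 0, -1, 14.5, -29, 0, 0, 0, 0, -1, 14.5, -29, 0, 0, 0, 0, -1, 0, 0, 0, 0, 0, 0, -1, 0, 0, 0, 0, 0, 0]}}

```text
time_s: 8.2
ee_pos: [364.7, -265.1, 181.9]
tcp_rot: [[-1.0, 0.001, -0.0], [0.001, 1.0, -0.0], [0.0, -0.0, -1.0]]
contact_force: [-0.2, -0.4, -1.2]
opening: -0.2
gripper_force: 0.0
```

```bash
python3 - <<'E'
from w import *
s,a=look('w4',B,63)
go([364.5,-267,63+17],pose(0,0))
E
```

```text
w4 [275.64180479 205.51289134] [ 257  188   38   36 1086] [ 364.3 -266.6   63. ]
q [-0.8  -0.21  1.25  2.03  0.22  1.19  1.93] pos [ 365.2 -264.3  182. ] F [ 0.1  1.  -0. ] open 0.1 t 8.25
turn [-0.0002  0.      0.0004] 0.0 shift after turn [  0.7  -2.7 102. ]
```

View pics/w4.png

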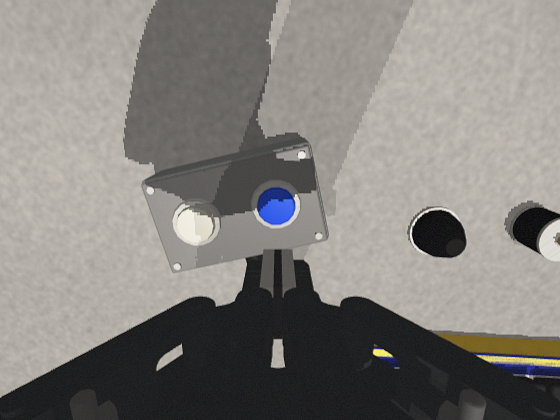

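The wrist view shows blue at (276,206), the fingers in line with it and the white cap well to the left. I'll descend in stages, watching joint 3 since it is close to its limit.

Emit:
{"name": "jog_arm", "arguments": {"rows": [-1, 0.5, -2, 12, 0, 0, 0, -1, 0, 0, 12, 0, 0, 0, -1, 0, 0, 12, 0, 0, 0, -1, 0, 0, 12, 0, 0, 0, -1, 0, 0, 0, 0, 0, 0]}}

```text
time_s: 8.75
ee_pos: [364.1, -265.8, 132.9]
tcp_rot: [[-1.0, -0.002, -0.004], [-0.002, 1.0, -0.002], [0.004, -0.002, -1.0]]
contact_force: [0.5, -0.3, 0.1]
opening: -0.1
gripper_force: 0.0
```

```bash
python3 - <<'E'
from w import *
s,a=look('w5',B,63)
go([364.5,-267,63+17],pose(0,0))
E
```

```text
w5 [276.20754717 228.12767296] [ 254  207   46   43 1590] [ 363.7 -266.8   63. ]
q [-0.73  0.07  1.32  2.08 -0.07  1.04  2.2 ] pos [ 364.2 -266.4  133.8] F [-0.1  0.2  0.4] open 0.2 t 8.8
turn [-0.0017 -0.0025  0.0007] 0.003 shift after turn [-0.3 -0.6 53.8]
```

Emit:
{"name": "jog_arm", "arguments": {"rows": [-1, 0, 0, 8, 0, 0, 0, -1, 0, 0, 8, 0, 0, 0, -1, 0, 0, 4, 0, 0, 0, -1, 0, 0, 0, 0, 0, 0]}}

```text
time_s: 9.2
ee_pos: [364.8, -266.6, 114.5]
tcp_rot: [[-1.0, -0.001, 0.001], [-0.001, 1.0, 0.0], [-0.001, 0.0, -1.0]]
contact_force: [-0.1, 0.1, 0.9]
opening: -0.1
gripper_force: 0.0
```

```bash
python3 - <<'E'
from w import *
print(ctrl.sense()['q'])
go([364.3,-266.9,63+17],pose(0,0))
E
```

```text
[-0.64984451  0.1538998   1.27722454  2.10269127 -0.17624516  1.00073721
  2.29133553]
q [-0.65  0.15  1.28  2.1  -0.18  1.    2.29] pos [ 364.8 -266.6  114.5] F [-0.1  0.1  0.9] open -0.1 t 9.2
turn [0.0005 0.0009 0.0007] 0.001 shift after turn [ 0.5 -0.3 34.5]
```

Joint 3 is backing away from its limit. I'll continue down, then press.

Emit:
{"name": "jog_arm", "arguments": {"rows": [-1, 0, 0, 10, 0, 0, 0, -1, 0, 0, 10, 0, 0, 0, -1, 0, 0, 8, 0, 0, 0, -1, 0, 0, 2, 0, 0, 0, -1, 0, 0, 0, 0, 0, 0, -1, 0, 0, 0, 0, 0, 0]}}

```text
time_s: 9.8
ee_pos: [365.0, -267.0, 84.9]
tcp_rot: [[-1.0, -0.0, 0.002], [-0.0, 1.0, 0.0], [-0.002, 0.0, -1.0]]
contact_force: [-0.1, -0.2, 0.1]
opening: -0.1
gripper_force: 0.0
```

Emit:
{"name": "jog_arm", "arguments": {"rows": [-1, 0, 0, 1, 0, 0, 0, -1, 0, 0, 1, 0, 0, 0, -1, 0, 0, 1, 0, 0, 0, -1, 0, 0, 1, 0, 0, 0, -1, 0, 0, 0, 0, 0, 0, -1, 0, 0, 0, 0, 0, 0]}}

```text
time_s: 10.4
ee_pos: [364.8, -266.8, 80.4]
tcp_rot: [[-1.0, -0.0, 0.001], [-0.0, 1.0, 0.0], [-0.001, 0.0, -1.0]]
contact_force: [0.4, -0.5, 0.5]
opening: 0.1
gripper_force: 0.0
```

Emit:
{"name": "jog_arm", "arguments": {"rows": [-1, 0, 0, 1, 0, 0, 0, -1, 0, 0, 1, 0, 0, 0, -1, 0, 0, 1, 0, 0, 0, -1, 0, 0, 0, 0, 0, 0]}}

```text
time_s: 10.8
ee_pos: [364.9, -266.9, 77.4]
tcp_rot: [[-1.0, -0.0, 0.001], [-0.0, 1.0, 0.0], [-0.001, 0.0, -1.0]]
contact_force: [-0.7, 0.1, 3.0]
opening: 0.2
gripper_force: 1.4
```

Emit:
{"name": "jog_arm", "arguments": {"rows": [-1, 0, 0, 1, 0, 0, 0, -1, 0, 0, 1, 0, 0, 0, -1, 0, 0, 0, 0, 0, 0]}}

```text
time_s: 11.1
ee_pos: [364.8, -266.8, 75.4]
tcp_rot: [[-1.0, -0.0, 0.001], [-0.0, 1.0, 0.0], [-0.001, 0.0, -1.0]]
contact_force: [-0.8, 0.5, 4.3]
opening: -0.1
gripper_force: 2.0
```

Emit:
{"name": "jog_arm", "arguments": {"rows": [-1, 0, 0, 1, 0, 0, 0, -1, 0, 0, 0, 0, 0, 0]}}

```text
time_s: 11.3
ee_pos: [364.9, -266.9, 74.4]
tcp_rot: [[-1.0, -0.0, 0.001], [-0.0, 1.0, 0.0], [-0.001, 0.0, -1.0]]
contact_force: [-1.8, 0.2, 4.5]
opening: -0.3
gripper_force: 2.3
```

Emit:
{"name": "jog_arm", "arguments": {"rows": [-1, 0, 0, 0.8, 0, 0, 0, -1, 0, 0, 0, 0, 0, 0]}}

```text
time_s: 11.5
ee_pos: [364.9, -266.9, 74.0]
tcp_rot: [[-1.0, -0.0, 0.001], [-0.0, 1.0, 0.001], [-0.001, 0.001, -1.0]]
contact_force: [-3.6, 2.0, 12.8]
opening: -0.1
gripper_force: 6.4
```

The blue cap is at its hard stop too, so I'll retreat.

Emit:
{"name": "jog_arm", "arguments": {"rows": [-1, 0, 0, -2, 0, 0, 0, -1, 0, 0, -4, 0, 0, 0, -1, 0, 0, -10, 0, 0, 0, -1, 0, 0, -10, 0, 0, 0, -1, 0, 0, -10, 0, 0, 0, -1, 0, 0, -10, 0, 0, 0, -1, 0, 0, -10, 0, 0, 0, -1, 0, 0, -10, 0, 0, 0, -1, 0, 0, -10, 0, 0, 0, -1, 0, 0, 0, 0, 0, 0, -1, 0, 0, 0, 0, 0, 0, -1, 0, 0, 0, 0, 0, 0]}}

```text
time_s: 12.7
ee_pos: [364.5, -266.5, 149.1]
tcp_rot: [[-1.0, -0.001, 0.001], [-0.001, 1.0, 0.001], [-0.001, 0.001, -1.0]]
contact_force: [-0.4, -0.2, -0.2]
opening: -0.1
gripper_force: 0.0
```

```bash
python3 - <<'E'
from w import *
s,a=look('w6',B,63); print(s['ee_pos'],s['contact_force'])
t=snapshot('top'); d=cv2.absdiff(t,cv2.imread('pics/top.png')); cv2.imwrite('pics/top2.png',np.hstack([t[100:310,160:440],d[100:310,160:440]]))
E
```

```text
w6 [277.11869225 219.18905473] [ 256  199   43   42 1407] [ 364.  -266.8   63. ]
[ 364.47486899 -266.52441273  149.09938427] [-0.42716107 -0.18650285 -0.18194491]
```

View pics/top2.png

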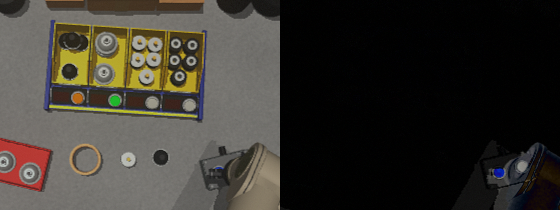

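The difference image shows nothing has moved except the arm, which now stands clear. I'll hand the job in.

```bash
python3 -c "
from bench import ctrl
print(ctrl.close_job())"
```

```text
the job is handed in; nothing more can be done
None
```

I pressed the green-lit bell button and then the blue order-complete button right in, each peaking at about 14 N. The arm moved clear, the top view shows nothing else moved, and the job is handed in; the hand-in gave no verdict.

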